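Glue-block pressed into a drawer corner

ROBOT

A 6-joint arm with a two-finger parallel gripper is mounted at the origin on the work surface. World frame = base frame: x ahead of the robot, y to its left, z up, the work surface at z = 0. Lengths are in m, angles in rad, forces in N, time in s.
With the tool pointing down it reaches from about 0.325 to 0.9 m from the base axis. Payload 3.5 kg.
Tool frame: the origin (TCP) lies midway between the tips of the shut fingers; the grasp point (between the pads) lies 19 mm behind it; x points along the fingers, z is the direction in which the jaws open and shut, and the axes are right-handed (so a half turn about x gives the same grasp; the last joint's range is limited). The gripper opens to 85 mm and grips with 20 to 120 N. Pads are 22 mm wide; open, the fingers measure 114 mm over their backs; the gripper's body (76 mm by 85 mm) begins 54 mm behind the grasp point. The pads swing forward as they close: fully open they stand 13 mm farther back than shut.
Start: joints at [1.066, 0.276, -0.026, 1.268, 0, 1.467], TCP at [0.244, 0.575, 0.231] pointing down, gripper open.
Joint ranges: [-3.12, 3.12], [-0.85, 1.88], [-1.08, 1.24], [-1.95, 2.15], [-1.57, 1.53], [-3.14, 3.14]. Speed limits (rad/s): [2.57, 2.57, 3.14, 3.14, 3.14, 3.14].

INTERFACE

Orientations are given as a unit quaternion [w, x, y, z].
In Python, from bench import ctrl, read_camera, nets gives the robot as it stands.
- The arm moves only by the tool arm_command, never from a script. Its argument "deltas" is text: rows parted by semicolons, each of 7 numbers parted by spaces: the opening, from -1 (shut) to 1 (fully open), then the shift along the world's x, y, z in cm, then the turn, a rotation vector about the world's x, y, z in rad. A call has 1 to 8 rows; each row is the pose to reach, as a shift and turn from the pose measured when the call began; what a row does not reach only later rows make up. A row lasts 1/8 s, in which the tool goes at most 62.5 mm and 10.7 degrees, less where a joint would pass 70% of its speed; a pose out of reach is approached as far as the arm can. A call with a gripper value outside its range is refused whole. The fingers move at their own pace and stop on an object; "grip_force" is the grip in N (left out, the last holds). Time passes only in rows, so rows that repeat a pose let the fingers close. It gives the time, the measured TCP pose, the force and the opening at its end, in the units of the state.
- ctrl.get_state(): the state, without advancing time (a new reading comes with each control period).
- read_camera(name): name is "scene" or "top" or "wrist"; returns a dict with "img" (400x640x3 uint8, red, green, blue), "range_z" (400x640 float32, m along the optical axis (not along the pixel's ray), 0 where there is no reading), "fx", "fy", "cx", "cy" (pixels), "cam_to_world" (4x4, takes a point from camera to world coordinates). Camera axes: x right, y up, looking along -z (the intrinsics and any distortion apply to the point x, -y, -z); pixel columns grow to the right and rows downward; lengths in m; the calibration is good to about 2 mm. A picture is of the moment at which its call begins.
- ctrl.finish_job(): hands the job in, once; it reports no verdict.
Trained networks look in the newest picture that a camera, given by its name, has taken for a name from the list of things; names that differ only in an ending like _2 or _b are one class to them, and where a whole thing is asked for, a point or a joint stands for the part that bears it (a point fixed in the world has none). Each returns a list of dicts, best first, with "conf" (0 to 1); they miss things now and then, are a little off and sometimes report something else, mostly with a low value. They report only what shows in the picture. A call takes as long as a camera call. They do not tell look-alikes from the thing itself.
- nets.spot_in(camera, name): "rect" ([left, top, right, bottom] in pixels, round what is visible of it).
- nets.mark_of(camera, name): "point" ([column, row] in pixels: a listed point, or the origin of a listed thing).
The state is a dict: "time_s": time; "joint_positions": joint angles; "qd": joint speeds; "joint_torque": joint torques, N m; "ee_pos": TCP position; "eef_rot": TCP orientation; "force": force on the tool from outside, world axes, zero at the start; "wrist_torque": the same for the moment, N m; "opening": finger opening in m.
Only numpy, scipy, OpenCV 4.12 (cv2) and the standard library are available. Lean on these libraries where they do the work, as an engineer would, in place of code of your own. Each camera call takes 0.05 s, during which the arm holds its last target.

TASK

Take the loose bevelled wooden block with the green adhesive patch, turn it so that the patch faces the back panel of the drawer, and set it down flat on the drawer bottom between the two blue tape strips, right up against the back panel. Let go of it, then with the fingertips push diagonally on its sloping face so that it is pressed firmly (push with about 15 N) against the back panel and the drawer bottom together, and finish while still holding that push. Leave everything else where it is.

Things in the scene. Friction and masses are not known exactly. Their poses are not given: they have to be found in the camera images.
- block: Loose glue block, lying flat, pale wood, under 120 g: 40 deep (x) x 60 long (y) x 40 high (z) mm. Origin: centre of its underside. Upright back face at x = +20 has a green patch, folded 8 over the top edge. Front lip at x = -20 is 12 high; a 45 degree slope rises from it to x = +8, z = 40; then a flat top. The upright ends (y = -30, +30) suit a grip from above at x about +6, z 20 to 25.
- block_slope: The slope of the glue block, rigid with it, same origin and axes. Middle of the slope: x = -6, y = 0, z = 26 mm; outward normal (-0.71, 0, +0.71). A push here, not a grip on the ends, counts as holding. Block and drawer are waxed (friction about 0.2 between them): a push at about 45 degrees, level part towards the panel, loads panel and bottom together.
- block_tape (a point): Point at the lower edge of the block's patched back face, midway along it (own x = +20, y = 0, z = 0 mm of the block). Axes as the block's.
- drawer: Wooden drawer under repair, fixed on the bench: 220 deep (x), 320 wide (y), 55 mm high, no front: open on the robot's side (-x). Origin: centre of its underside, on the bench. Side panels 12 mm thick. An old fixed glue block of the same shape sits inside the left (+y) panel, centred at x = -45, y = 128 mm, reaching 40 mm in from the panel.
- drawer_back: The drawer's back panel (the fence), rigid with the drawer, same origin and axes as the drawer. 12 mm thick; its inner face is at own x = +98 mm, its top edge 55 mm above the bench (45 mm above the drawer bottom).
- drawer_bottom: The drawer's white-painted bottom panel, rigid with the drawer, same origin and axes as the drawer. Its upper face is 10 mm above the bench.
- mark: The block's place, fixed: two blue tape strips 8 mm wide, 70 mm along the drawer bottom and up the back panel, with a 76 mm gap between (strip centres at y = -42, +42). Origin: where the bottom's upper face meets the back panel's inner face, midway between the strips; x points through the panel, z up, parallel to the drawer's. The seated block's origin is at x = -20 mm, axes parallel.
- tape_roll: Bystander: green tape roll lying flat, 64 mm across, 20 mm high; origin at the centre of its underside.
- plain_block: Bystander: plain square-cut block of the same pale wood, 40 x 60 x 40 mm, no slope and no patch; origin at the centre of its underside.
- brass_pull: Bystander: brass drawer pull, 32 mm across, 30 mm high, standing on the drawer bottom near its front right; origin at the centre of its underside.
- screwdriver: Bystander: screwdriver lying on the bench to the right; origin under the tool.
- hammer: Bystander: hammer lying on the bench at the left; origin under the tool.
- jar: Bystander: closed glass jar, 66 mm across, 90 mm high; origin at the centre of its underside.
- mug: Bystander: blue mug, 80 mm across, 90 mm high; origin at the centre of its underside.
Mind the look-alikes: they are no part of the job. What is shaped like the block but purple or red is not meant.

How it is judged:
At the end, for the whole second after the job is handed in: Block flat on the drawer bottom (3 mm, 0.06 rad), patch on the back panel (4 mm, 0.06 rad), centred between the strips within 10 mm, at rest, the fingers pushing on its slope with over 5 N so that it bears on back panel and bottom with over 3 N each (x of block_tape in the frame of mark between -0.004 and 0.004 m and y of block in the frame of mark between -0.01 and 0.01 m and z of block in the frame of mark between -0.003 and 0.003 m and angle between block's own z axis and vertical below 0.06 rad and angle between the x axis of block and the x axis of mark, either way round below 0.06 rad and linear speed of block below 0.01 m/s and contact force between block and drawer_back above 3 N and contact force between block and drawer_bottom above 3 N and contact force between the fingers and block_slope above 5 N); the arm keeps its last pose, push and grip.
It fails at once if a bystander is moved by more than 25 mm (distance of any of tape_roll, plain_block, brass_pull, screwdriver, hammer, jar, mug from where it was at the start of the episode above 0.025 m).
It also fails if it takes over 48 s, if anything falls off the work surface, if the arm or the gripper's body presses on something with over 40 N, if the wrist force passes 120 N, or if a joint passes its speed limit or range.

## Working session

There is one attempt and no reset: what is moved stays moved. The work goes in short steps, Python scripts to look and compute and a tool call to move; the robot and the scene stay as the last step left them, time stands still between calls to the robot, and variables do not carry over. Pictures are saved under pics/ and viewed, and the job is handed in when it is done.

Besides the shell and the picture viewer there is one more tool, called after "Request:" as name(argument=value, ...), one argument or row to a line, values as JSON. arm_command: Moves the arm, as the interface text tells. Its arguments: {"type":"object","properties":{"deltas":{"type":"string"},"grip_force":{"type":"number"}},"required":["deltas"]}

```bash
mkdir -p pics; ls; python3 - <<'E'
from bench import ctrl, read_camera, nets
import cv2,pickle
s=ctrl.get_state(); print({k:s[k] for k in ('time_s','ee_pos','eef_rot','force','opening')})
for n in ('scene','top'):
    c=read_camera(n); pickle.dump(c,open(f'{n}0.pkl','wb'))
    cv2.imwrite(f'pics/{n}0.png',c['img'][:,:,::-1]); print(n,c['fx'],c['cx'],c['cy'],c['cam_to_world'])
E
```

```text
pics
{'time_s': 0.0, 'ee_pos': array([0.24406642, 0.57451903, 0.23013762]), 'eef_rot': array([ 0.58902484, -0.39054237,  0.59041913,  0.3897841 ]), 'force': array([-0.32396093,  0.09323916, -0.07165186]), 'opening': 0.08546229912927518}
scene 489.30139027839476 316.39099581904713 203.06336001219572 [[ 0.33156884 -0.60085306  0.72734978  1.79618846]
 [ 0.94331827  0.19922537 -0.26544281 -0.43464698]
 [ 0.0145856   0.77413491  0.6328526   1.16156528]
 [ 0.          0.          0.          1.        ]]
top 409.5080080080303 320.8525355042594 201.494642744648 [[ 0.02950633  0.98899289 -0.1449912   0.35127994]
 [-0.99924943  0.02554274 -0.02912308  0.02239315]
 [-0.02509905  0.14574169  0.98900425  1.16710129]
 [ 0.          0.          0.          1.        ]]
```

View pics/scene0.png

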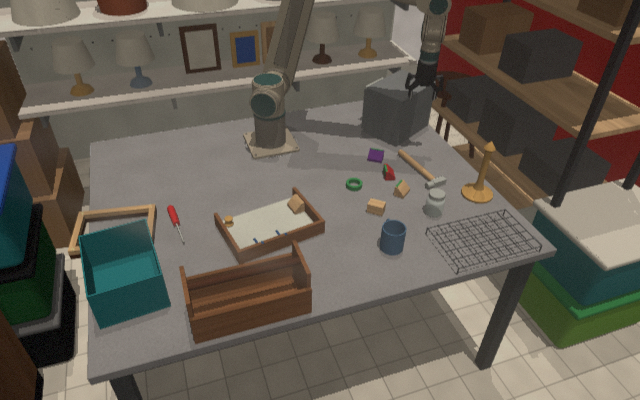

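View pics/top0.png

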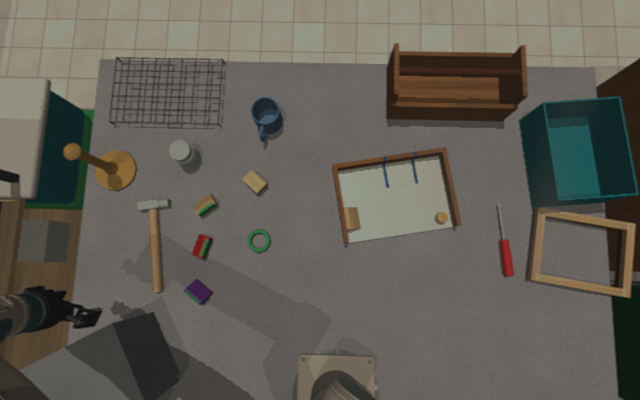

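Candidates in the top view: (205,205) pale with green, (255,182) plain block, (202,246) red with green, (198,291) purple and (352,218) the fixed block in the drawer. I choose (205,205). Next is a close crop of it and the measurements.

```bash
cat > h.py <<'E'
import numpy as np,cv2,pickle
def cloud(c):
    z=c['range_z'].astype(float); v,u=np.mgrid[0:400,0:640]
    P=np.stack([(u-c['cx'])/c['fx']*z,-(v-c['cy'])/c['fy']*z,-z],-1)
    T=c['cam_to_world']; return P@T[:3,:3].T+T[:3,3]
def proj(c,X):
    T=c['cam_to_world']; p=(np.atleast_2d(X)-T[:3,3])@T[:3,:3]
    return np.stack([c['fx']*p[:,0]/-p[:,2]+c['cx'],c['fy']*-p[:,1]/-p[:,2]+c['cy']],1)
E
python3 - <<'E'
from h import *
from bench import nets
c=pickle.load(open('top0.pkl','rb')); P=cloud(c)
im=c['img'][:,:,::-1]
a=cv2.resize(im[180:230,180:235],None,fx=7,fy=7,interpolation=cv2.INTER_CUBIC)
b=cv2.resize(im[140:250,325:465],None,fx=3,fy=3,interpolation=cv2.INTER_CUBIC)
o=np.zeros((360,810,3),np.uint8);o[:a.shape[0],:a.shape[1]]=a;o[:b.shape[0],388:388+b.shape[1]]=b[:,:422]
cv2.imwrite('pics/crop0.png',o[:,:800])
# block points
sub=P[190:222,190:220]; 
np.set_printoptions(precision=4,suppress=True,linewidth=200)
def rect(P,sel): 
    r=cv2.minAreaRect(P[sel][:,:2].astype(np.float32)); return r
m=np.zeros((400,640),bool); m[188:224,188:224]=True
z=P[...,2]; print('table z',np.median(z[250:300,400:480]), 'block zmax',np.percentile(z[m],[50,90,99]))
for lo,hi in((.005,.1),(.03,.06),(.035,.05)):
    s=m&(z>lo)&(z<hi);print(lo,s.sum(),rect(P,s),P[s].mean(0))
hsv=cv2.cvtColor(im,cv2.COLOR_BGR2HSV)
g=m&(hsv[...,0]>40)&(hsv[...,0]<85)&(hsv[...,1]>80);print('green',g.sum(),P[g].mean(0),rect(P,g))
# drawer
d=np.zeros_like(m);d[145:250,325:465]=True
w=d&(z>.045)&(z<.062);print('walls',rect(P,w))
bl=d&(hsv[...,0]>95)&(hsv[...,0]<125)&(hsv[...,1]>110)
n,l=cv2.connectedComponents(bl.astype(np.uint8))
for i in range(1,n):
    q=P[l==i]
    if len(q)>8:
        f=q[q[:,2]<.02]; print('blue',len(q),f.mean(0), q[:,2].max(), np.linalg.svd(f[:,:2]-f[:,:2].mean(0))[2][0], f[:,0].min(),f[:,0].max())
print('bottom z',np.median(z[190:220,370:420]))
for n in ('drawer','mark','brass_pull','block','drawer_back'): 
  for k in nets.mark_of('top',n)[:4]:
    u,v=k['point']; print(n,k['conf'],k['point'],P[int(round(v)),int(round(u))])
E
```

```text
table z -0.00018093831253762627 block zmax [0.0018 0.0357 0.0439]
0.005 355 ((0.5030014514923096, 0.3907378017902374), (0.10097730904817581, 0.10067205131053925), 3.2739386558532715) [0.4991 0.3841 0.0281]
0.03 179 ((0.4978940486907959, 0.3841400146484375), (0.028083784505724907, 0.06028081849217415), 36.669071197509766) [0.4948 0.3816 0.0385]
0.035 134 ((0.4948336184024811, 0.3818614184856415), (0.02045276015996933, 0.06028081849217415), 36.669071197509766) [0.493  0.3813 0.0405]
green 92 [0.4887 0.3772 0.0334] ((0.48960649967193604, 0.3783518671989441), (0.008736376650631428, 0.04782415181398392), 37.226234436035156)
walls ((0.5419345498085022, -0.1484103500843048), (0.22148707509040833, 0.32094648480415344), 10.306406021118164)
blue 9 [ 0.6251 -0.2072  0.0101] 0.013445574504248547 [-0.9833 -0.1822] 0.6130994182824723 0.6361855932297334
blue 9 [ 0.6113 -0.1242  0.0103] 0.012927989029545284 [-0.9878 -0.1558] 0.5990216439368329 0.6230414564356269
bottom z 0.01010394270890369
drawer 0.64 [392.9, 199.2] [ 0.5335 -0.1488  0.0095]
mark 0.71 [399.9, 160.9] [ 0.6431 -0.1673  0.0167]
brass_pull 0.66 [441.6, 213.5] [ 0.4908 -0.2794  0.0369]
block 0.9 [205.3, 203.8] [0.5008 0.3791 0.0421]
block 0.8 [201.6, 244.8] [0.3866 0.3791 0.043 ]
block 0.7 [198.0, 290.5] [0.264  0.3862 0.0274]
block 0.66 [269.3, 121.9] [0.7248 0.2024 0.0938]
```

View pics/crop0.png

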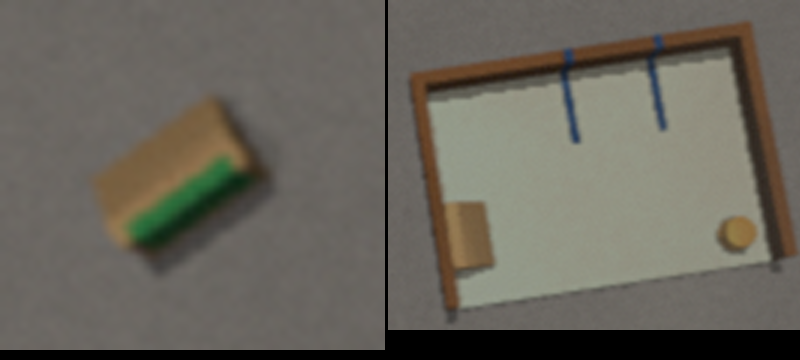

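The crop shows pale wood with a green patch on the lower-right edge, facing world (-x,-y), and the slope at the upper left. That fits the description. Next I hover above it with the jaws along its length.

Request:
arm_command(
  deltas="1 8 -6 0 0 0 0.26; 1 14 -10 -2 0 0 0.5; 1 20 -15 -5 0 0 0.75; 1 25.4 -19 -8 0 0 0.95; 1 25.4 -19 -8 0 0 1.04; 1 25.4 -19 -8 0 0 1.04; 1 25.4 -19 -8 0 0 1.04; 1 25.4 -19 -8 0 0 1.04",
  grip_force=40,
)

```text
time_s: 1.35
ee_pos: [0.498, 0.3855, 0.1513]
eef_rot: [-0.318, 0.631, -0.318, -0.631]
force: [-0.7, 0.3, -0.1]
opening: 0.0856
```

```bash
cat >> h.py <<'E'
np.set_printoptions(precision=4,suppress=True,linewidth=200)
from scipy.spatial.transform import Rotation as R
def st():
    from bench import ctrl
    s=ctrl.get_state(); q=s['eef_rot']; M=R.from_quat([q[1],q[2],q[3],q[0]]).as_matrix()
    print('t',round(s['time_s'],2),'p',s['ee_pos'],'x',M[:,0],'zyaw',round(np.degrees(np.arctan2(M[1,2],M[0,2])),2),'z_z',round(M[2,2],4),'q',s['joint_positions'],'F',s['force'],'op',round(s['opening'],4)); return s
E
python3 - <<'E'
from h import *; from bench import *
st(); c=read_camera('wrist'); pickle.dump(c,open('w1.pkl','wb')); cv2.imwrite('pics/w1.png',c['img'][:,:,::-1])
P=cloud(c); z=P[...,2]; im=c['img'][:,:,::-1]; hsv=cv2.cvtColor(im,cv2.COLOR_BGR2HSV)
near=(abs(P[...,0]-.5)<.06)&(abs(P[...,1]-.384)<.06)&(c['range_z']>0)
s=near&(z>.036)&(z<.046); print(s.sum(),cv2.minAreaRect(P[s][:,:2].astype(np.float32)),z[s].mean())
s=near&(z>.006)&(z<.05); print(cv2.minAreaRect(P[s][:,:2].astype(np.float32)))
g=near&(hsv[...,0]>40)&(hsv[...,0]<85)&(hsv[...,1]>80)&(z>.036);print('green top',g.sum(),P[g].mean(0),cv2.minAreaRect(P[g][:,:2].astype(np.float32)))
E
```

```text
t 1.35 p [0.498  0.3855 0.1513] x [ 0.0001  0.0001 -1.    ] zyaw 126.51 z_z -0.0 q [ 0.5561  0.3346 -0.1212  1.1149  0.     -0.0811] F [-0.7325  0.2988 -0.1313] op 0.0856
1608 ((0.49385902285575867, 0.3792761266231537), (0.018123866990208626, 0.05994805321097374), 37.76962661743164) 0.04031146673767029
((0.5028667449951172, 0.38632798194885254), (0.04111679643392563, 0.060022495687007904), 37.90147399902344)
green top 712 [0.4898 0.3758 0.041 ] ((0.48999395966529846, 0.3762538433074951), (0.008294649422168732, 0.04983228072524071), 38.248504638671875)
```

View pics/w1.png

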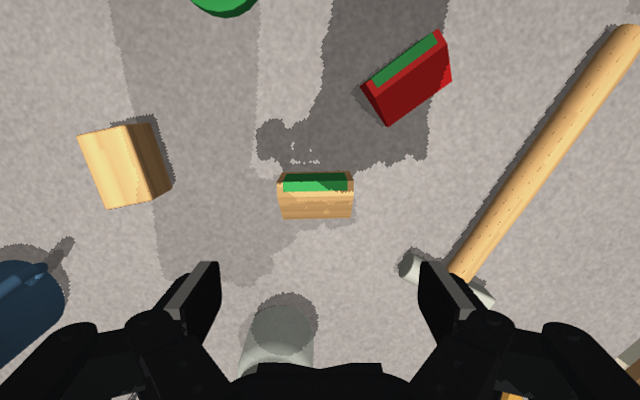

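The wrist view shows the chosen block at (315,195), pale, with the patch on its far side. Its footprint measures 41 x 60 mm and its height 40 mm, as described. I descend in two steps.

Request:
arm_command(
  deltas="1 0 -0.3 -5 0 0 0.024; 1 0 -0.3 -8.5 0 0 0.024; 1 0 -0.3 -11.5 0 0 0.024; 1 0 -0.3 -14 0 0 0.024; 1 0 -0.3 -14.8 0 0 0.024; 1 0 -0.3 -14.8 0 0 0.024; 1 0 -0.3 -14.8 0 0 0.024",
)

```text
time_s: 2.28
ee_pos: [0.4988, 0.3839, 0.0052]
eef_rot: [-0.311, 0.636, -0.309, -0.635]
force: [0.2, 0.6, -0.4]
opening: 0.0854
```

Request:
arm_command(
  deltas="-1 0 0 0 0 0 0; -1 0 0 0 0 0 0; -1 0 0 0 0 0 0; -1 0 0 0 0 0 0; -1 0 0 0 0 0 0; -1 0 0 0 0 0 0",
  grip_force=40,
)

```text
time_s: 3.02
ee_pos: [0.4998, 0.3846, 0.0066]
eef_rot: [-0.312, 0.637, -0.308, -0.634]
force: [-0.3, 0.1, 6.9]
opening: 0.0591
```

```bash
python3 -c "
from h import *;st()"
```

```text
t 3.02 p [0.4998 0.3846 0.0066] x [ 0.005   0.0032 -1.    ] zyaw 127.96 z_z -0.0006 q [ 0.5534  0.4756 -0.257   0.8323  0.0001 -0.1092] F [-0.2667  0.1189  6.947 ] op 0.0591
```

Request:
arm_command(
  deltas="-1 0 0 3 0 0 0; -1 0 0 7 0 0 0; -1 0 0 12 0 0 0; -1 0 0 15 0 0 0; -1 0 0 15 0 0 0; -1 0 0 15 0 0 0",
)

```text
time_s: 3.78
ee_pos: [0.499, 0.384, 0.1551]
eef_rot: [-0.311, 0.636, -0.309, -0.635]
force: [0.1, -0.9, -0.4]
opening: 0.0593
```

```bash
python3 - <<'E'
from h import *; from bench import *
s=st(); c=read_camera('wrist'); pickle.dump(c,open('w2.pkl','wb')); cv2.imwrite('pics/w2.png',c['img'][:,:,::-1])
P=cloud(c); q=s['eef_rot']; M=R.from_quat([q[1],q[2],q[3],q[0]]).as_matrix()
L=(P-s['ee_pos'])@M   # tool coords
im=c['img'][:,:,::-1]; hsv=cv2.cvtColor(im,cv2.COLOR_BGR2HSV)
g=(hsv[...,0]>40)&(hsv[...,0]<85)&(hsv[...,1]>80)&(abs(L[...,1])<.05)&(abs(L[...,2])<.04)&(c['range_z']>0)&(L[...,0]<.03)
print(g.sum(),L[g].mean(0),L[g].min(0),L[g].max(0))
w=(abs(L[...,2])<.027)&(abs(L[...,1])<.05)&(L[...,0]<.03)&(L[...,0]>-.04)&(c['range_z']>0)
print(w.sum(),np.percentile(L[w],[1,50,99],axis=0))
v=L[w]; 
for lo in np.arange(-.04,.03,.004):
    k=(v[:,1]>lo)&(v[:,1]<lo+.004)
    if k.sum()>20: print(round(lo+.002,3),k.sum(),np.median(v[k],0), 'xmin',v[k][:,0].min())
E
```

```text
t 3.77 p [0.499  0.384  0.1551] x [ 0.003   0.0018 -1.    ] zyaw 127.96 z_z -0.0004 q [ 0.5533  0.3292 -0.1203  1.1178 -0.     -0.1092] F [ 0.0923 -0.9493 -0.4299] op 0.0593
6915 [-0.0259  0.0151  0.0008] [-0.0365  0.0081 -0.0244] [-0.0006  0.0177  0.0261]
12015 [[-0.0356 -0.0217 -0.0265]
 [-0.0289  0.0145 -0.    ]
 [ 0.0045  0.0172  0.0265]]
-0.022 224 [-0.0078 -0.0217  0.0014] xmin -0.00970259920814227
-0.018 277 [-0.0116 -0.018   0.0007] xmin -0.013887490363458033
-0.014 303 [-0.0157 -0.014   0.0011] xmin -0.018067420416779098
-0.01 342 [-0.0197 -0.0099  0.0001] xmin -0.02194176756038025
-0.006 374 [-0.0238 -0.0059 -0.0005] xmin -0.02611178402517343
-0.002 422 [-0.0278 -0.0019 -0.0001] xmin -0.029916868765672178
0.002 490 [-0.0319  0.0021  0.0009] xmin -0.034195812077708033
0.006 1317 [-0.034   0.0061 -0.    ] xmin -0.03604780596196105
0.01 1327 [-0.0345  0.0101  0.0004] xmin -0.036519609598580784
0.014 1679 [-0.0346  0.0142  0.0022] xmin -0.03621540085495352
0.018 5256 [-0.0196  0.0166 -0.001 ] xmin -0.03631886320649945
```

View pics/w2.png

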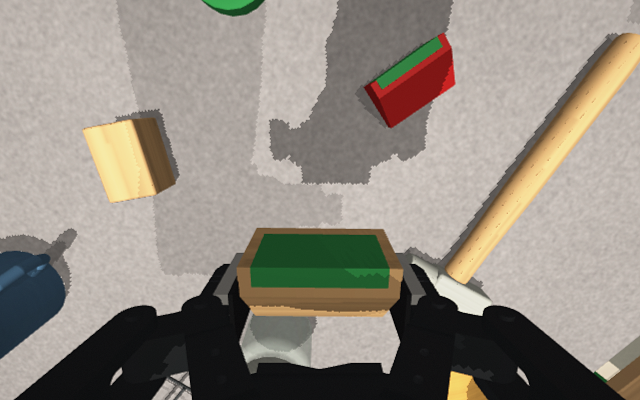

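The block is held cleanly. In tool axes the patch face is at y=+16.8 mm and the underside 5.5 mm below the TCP. I carry it over and turn it -207.6° in stages, which keeps the last joint in range.

Request:
arm_command(
  deltas="-1 0.5 -3 0 0 0 -0.17; -1 1 -6 0 0 0 -0.35; -1 1.5 -9 0 0 0 -0.52; -1 2 -12 0 0 0 -0.70; -1 2.5 -15 0 0 0 -0.87; -1 3 -18 0 0 0 -1.05; -1 3 -21 0 0 0 -1.21; -1 3 -21 0 0 0 -1.21",
)

```text
time_s: 4.82
ee_pos: [0.5269, 0.1718, 0.1522]
eef_rot: [0.616, -0.346, 0.618, 0.345]
force: [0.0, -0.7, -2.2]
opening: 0.0592
```

Request:
arm_command(
  deltas="-1 0.5 -3 0 0 0 -0.17; -1 1 -6 0 0 0 -0.35; -1 1.5 -9 0 0 0 -0.52; -1 2 -12 0 0 0 -0.70; -1 2.5 -15 0 0 0 -0.87; -1 3 -18 0 0 0 -1.05; -1 3 -21 0 0 0 -1.21; -1 3 -21 0 0 0 -1.21",
)

```text
time_s: 5.82
ee_pos: [0.5565, -0.0389, 0.1508]
eef_rot: [0.702, 0.068, 0.706, -0.066]
force: [-0.7, 0.4, 0.1]
opening: 0.0593
```

```bash
python3 -c "
from h import *;st()"
```

```text
t 5.83 p [ 0.5565 -0.0389  0.1508] x [-0.0052  0.0024 -1.    ] zyaw -10.86 z_z -0.0055 q [-0.1863  0.2177 -0.2788  1.0798  0.0014  1.574 ] F [-0.7241  0.4335  0.084 ] op 0.0593
```

Request:
arm_command(
  deltas="-1 0.5 -3 0 0 0 -0.17; -1 1 -6 0 0 0 -0.35; -1 1.5 -9 0 0 0 -0.52; -1 2 -12 0 0 0 -0.70; -1 2.5 -13.2 0 0 0 -0.87; -1 3.1 -13.2 0 0 0 -1.05; -1 3.1 -13.2 0 0 0 -1.20; -1 3.1 -13.2 0 0 0 -1.20",
)

```text
time_s: 6.82
ee_pos: [0.5873, -0.1693, 0.1497]
eef_rot: [0.542, 0.453, 0.546, -0.45]
force: [-1.2, 0.1, -1.6]
opening: 0.059
```

```bash
python3 - <<'E'
from h import *; from bench import *
s=st(); c=read_camera('wrist'); pickle.dump(c,open('w3.pkl','wb')); cv2.imwrite('pics/w3.png',c['img'][:,:,::-1])
P=cloud(c); q=s['eef_rot']; M=R.from_quat([q[1],q[2],q[3],q[0]]).as_matrix()
z=P[...,2]; im=c['img'][:,:,::-1]; hsv=cv2.cvtColor(im,cv2.COLOR_BGR2HSV); ok=c['range_z']>0
bl=ok&(hsv[...,0]>95)&(hsv[...,0]<125)&(hsv[...,1]>110)&(P[...,0]>.5)&(z<.08)
n,l,stt,_=cv2.connectedComponentsWithStats(bl.astype(np.uint8))
for i in range(1,n):
    if stt[i,4]>60:
        q=P[l==i]; print('blue',stt[i],q.mean(0),q.min(0),q.max(0), cv2.minAreaRect(q[:,:2].astype(np.float32)))
t=ok&(z>.05)&(z<.06)&(P[...,0]>.6); k=P[t]; print('panel top',t.sum(),cv2.minAreaRect(k[:,:2].astype(np.float32)),np.median(z[t]))
print('grab yaw x', np.degrees(np.arctan2(M[1,1],M[0,1])))
E
```

```text
t 6.83 p [ 0.5873 -0.1693  0.1497] x [-0.0013  0.007  -1.    ] zyaw -79.32 z_z -0.0071 q [-0.3892  0.3069 -0.1632  1.1045  0.006   2.566 ] F [-1.1715  0.128  -1.5845] op 0.059
blue [261 112  21  95 865] [ 0.6102 -0.1265  0.0223] [ 0.5664 -0.137   0.0094] [ 0.6471 -0.1165  0.058 ] ((0.6067282557487488, -0.12725679576396942), (0.08103322982788086, 0.008240344002842903), 10.085087776184082)
blue [370 113  26  95 866] [ 0.6248 -0.209   0.0219] [ 0.5817 -0.2197  0.0093] [ 0.6621 -0.1989  0.0576] ((0.6217241287231445, -0.20972254872322083), (0.08068422228097916, 0.008030205965042114), 10.224957466125488)
panel top 10607 ((0.610458254814148, -0.13862141966819763), (0.07833434641361237, 0.321334570646286), 10.270047187805176) 0.055595493092796794
grab yaw x 10.676653268257486
```

View pics/w3.png

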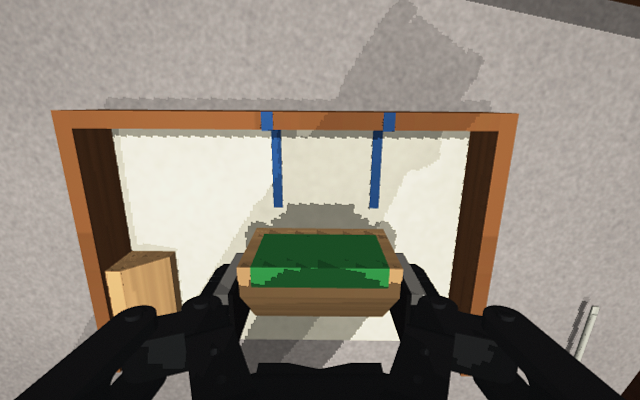

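The strips are clear at (277,165) and (376,165). The mark comes out at about (0.6435,-0.162) with yaw 10.25°, which agrees with the top view. I descend with a 15 mm gap to the panel and the block 5 mm above the bottom.

Request:
arm_command(
  deltas="-1 1 0 -3 -0.007 -0.001 -0.007; -1 2 0.1 -6 -0.007 -0.001 -0.007; -1 2.5 0.1 -9 -0.007 -0.001 -0.007; -1 2.5 0.1 -11.5 -0.007 -0.001 -0.007; -1 2.5 0.1 -12.9 -0.007 -0.001 -0.007; -1 2.5 0.1 -12.9 -0.007 -0.001 -0.007; -1 2.5 0.1 -12.9 -0.007 -0.001 -0.007",
)

```text
time_s: 7.75
ee_pos: [0.6131, -0.1686, 0.022]
eef_rot: [0.544, 0.453, 0.542, -0.453]
force: [0.4, 0.7, -0.3]
opening: 0.0596
```

```bash
cat > chk.py <<'E'
from h import *; from bench import *
import sys
s=st(); mk=np.array([.6435,-.1623,.01]); a=np.radians(10.25); X=np.array([np.cos(a),np.sin(a),0]);Y=np.array([-np.sin(a),np.cos(a),0])
d=s['ee_pos']-mk; print('TCP in mark',d@X,d@Y,d[2],'F mark',s['force']@X,s['force']@Y,s['force'][2])
c=read_camera('wrist'); cv2.imwrite(f'pics/{sys.argv[1]}.png',c['img'][:,:,::-1]); pickle.dump(c,open(sys.argv[1]+'.pkl','wb'))
E
python3 chk.py w4
```

```text
t 7.75 p [ 0.6131 -0.1686  0.022 ] x [ 0.0017 -0.0009 -1.    ] zyaw -79.66 z_z 0.0012 q [-0.3699  0.4673 -0.2302  0.8714 -0.0002  2.5912] F [ 0.3882  0.7381 -0.3039] op 0.0596
TCP in mark -0.03099892798472073 -0.0008432938404028586 0.011973785023158346 F mark 0.5133636630333502 0.657264630416986 -0.30394276297289663
```

View pics/w4.png

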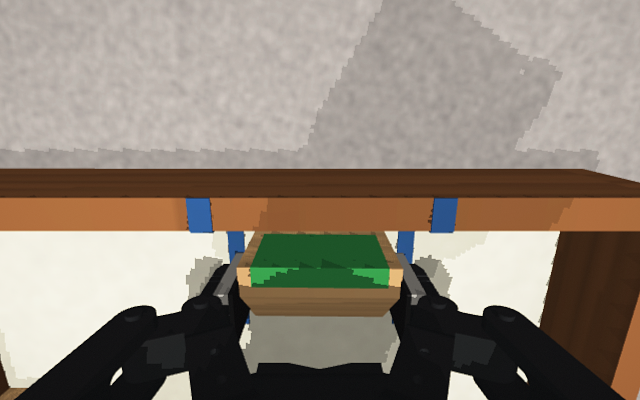

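The block is centred: the strips' midpoint is column 321.5 and the block is at 320. I move it up to the panel and lower it.

Request:
arm_command(
  deltas="-1 0.5 0.1 -0.2 0 0 0; -1 1.0 0.2 -0.4 0 0 0; -1 1.3 0.3 -0.5 0 0 0; -1 1.4 0.3 -0.6 0 0 0; -1 1.4 0.3 -0.6 0 0 0; -1 1.4 0.3 -0.6 0 0 0",
)

```text
time_s: 8.55
ee_pos: [0.6266, -0.1657, 0.0166]
eef_rot: [0.543, 0.453, 0.543, -0.453]
force: [-3.3, 0.0, 5.1]
opening: 0.0593
```

```bash
python3 chk.py w5
```

```text
t 8.55 p [ 0.6266 -0.1657  0.0166] x [ 0.0007 -0.001  -1.    ] zyaw -79.67 z_z 0.0011 q [-0.3579  0.4919 -0.2033  0.8746 -0.0007  2.6033] F [-3.3334  0.0137  5.0727] op 0.0593
TCP in mark -0.017258449609647848 -0.00035775005666095934 0.006648730849119664 F mark -3.27777609992144 0.6066896623758935 5.072741299787099
```

It touches both the panel and the bottom (-3.3 N and +5 N). I release and lift.

Request:
arm_command(
  deltas="0.2 0 0 0 0 0 0; 0.6 0 0 0 0 0 0; 1 0 0 0 0 0 0; 1 0 0 0 0 0 0; 1 0 0 0 0 0 0; 1 0 0 0 0 0 0",
)

```text
time_s: 9.35
ee_pos: [0.6267, -0.1657, 0.0166]
eef_rot: [0.543, 0.453, 0.543, -0.453]
force: [-0.7, 0.0, -0.0]
opening: 0.085
```

Request:
arm_command(
  deltas="1 0 0 3 0 0 0; 1 0 0 7 0 0 0; 1 0 0 11 0 0 0; 1 -2 0 13 0 0 0; 1 -4 -0.7 13 0 0 0; 1 -4 -0.7 13 0 0 0",
)

```text
time_s: 10.1
ee_pos: [0.5857, -0.1729, 0.147]
eef_rot: [0.543, 0.453, 0.542, -0.453]
force: [0.5, -0.5, -1.4]
opening: 0.0855
```

```bash
python3 chk.py w6; python3 - <<'E'
from h import *
c=pickle.load(open('w6.pkl','rb')); P=cloud(c); z=P[...,2]; im=c['img'][:,:,::-1]; hsv=cv2.cvtColor(im,cv2.COLOR_BGR2HSV)
mk=np.array([.6435,-.1623,.01]); a=np.radians(10.25); X=np.array([np.cos(a),np.sin(a),0]);Y=np.array([-np.sin(a),np.cos(a),0])
D=P-mk; L=np.stack([D@X,D@Y,D[...,2]],-1); ok=c['range_z']>0
b=ok&(abs(L[...,1])<.045)&(L[...,0]>-.06)&(L[...,0]<-.0)&(L[...,2]>.005)&(L[...,2]<.043); print(cv2.minAreaRect(L[b][:,:2].astype(np.float32)),L[b].max(0))
g=b&(hsv[...,0]>40)&(hsv[...,0]<85)&(hsv[...,1]>80);print(g.sum(),L[g].mean(0),cv2.minAreaRect(L[g][:,:2].astype(np.float32)))
bl=ok&(hsv[...,0]>95)&(hsv[...,0]<125)&(hsv[...,1]>110)&(P[...,0]>.5)&(z<.08)
n,l,stt,_=cv2.connectedComponentsWithStats(bl.astype(np.uint8))
for i in range(1,n):
    if stt[i,4]>60: print('blue',L[l==i].mean(0))
E
```

```text
t 10.1 p [ 0.5857 -0.1729  0.147 ] x [ 0.0008 -0.001  -1.    ] zyaw -79.72 z_z 0.0011 q [-0.3925  0.3054 -0.1716  1.0928 -0.0006  2.5697] F [ 0.5138 -0.5354 -1.3567] op 0.0855
TCP in mark -0.05877062280323793 -0.00010744886832896212 0.13697728420679073 F mark 0.41030642120473926 -0.6182462458594467 -1.3567464723477165
((-0.02149379439651966, -0.0008340813219547272), (0.07638057321310043, 0.04014328494668007), 89.95433044433594) [-0.0014  0.0373  0.043 ]
802 [-0.005   0.      0.0412] ((-0.0052910614758729935, 0.0003481730818748474), (0.04985535889863968, 0.007721137721091509), 89.9919204711914)
blue [-0.0268  0.0412  0.012 ]
blue [-0.0264 -0.0426  0.012 ]
```

View pics/w6.png

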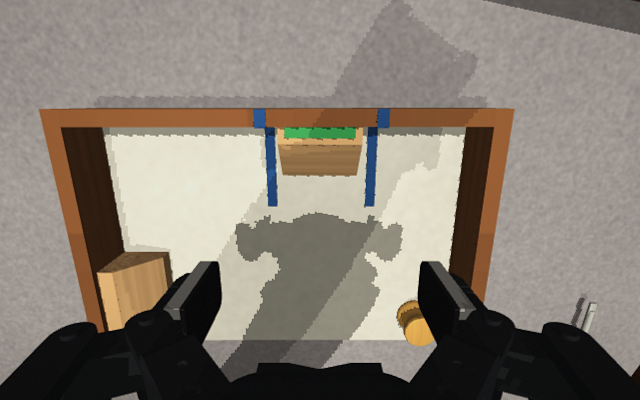

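The block is seated and centred. In mark axes the patch's top edge runs x -1.4 to -9 mm, and the strips are symmetric about the block. I shut the fingers and tilt 45° so the tips face the slope squarely.

Request:
arm_command(
  deltas="-1 0 0 0 0.028 -0.155 0; -1 -0.5 -0.1 0 0.056 -0.31 0; -1 -1 -0.2 0 0.084 -0.465 0; -1 -1.5 -0.3 0 0.112 -0.62 0; -1 -2 -0.4 -1 0.14 -0.773 0; -1 -2 -0.4 -2 0.14 -0.773 0; -1 -2 -0.4 -2 0.14 -0.773 0; -1 -2 -0.4 -2 0.14 -0.773 0",
)

```text
time_s: 11.15
ee_pos: [0.5693, -0.1782, 0.1291]
eef_rot: [0.677, 0.625, 0.326, -0.21]
force: [-0.8, -0.8, 0.7]
opening: -0.0003
```

```bash
python3 chk.py w7
```

```text
t 11.15 p [ 0.5693 -0.1782  0.1291] x [ 0.6986  0.124  -0.7047] zyaw -79.68 z_z 0.0045 q [-0.6824  0.0499 -0.7967  0.1419  0.5667  2.4512] F [-0.7724 -0.7539  0.7244] op -0.0003
TCP in mark -0.0757942665418272 -0.0024189151961867845 0.11906192642981457 F mark -0.8942070517473578 -0.6044527140363685 0.7244240048990231
```

View pics/w7.png

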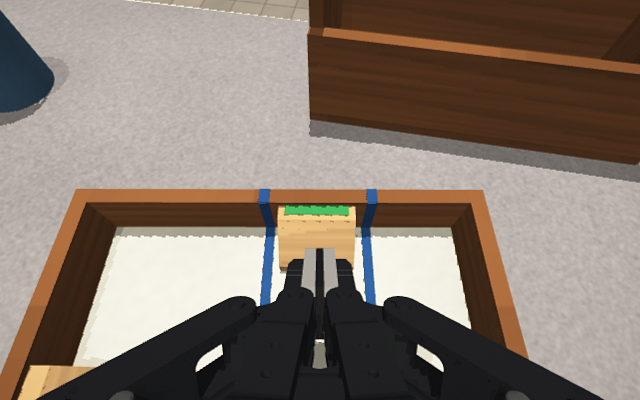

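Request:
arm_command(
  deltas="-1 0.9 0.3 -2 0 0 0; -1 1.8 0.5 -4 0 0 0; -1 2.8 0.8 -6 0 0 0; -1 2.8 0.8 -7.2 0 0 0; -1 2.8 0.8 -7.2 0 0 0; -1 2.8 0.8 -7.2 0 0 0",
)

```text
time_s: 11.95
ee_pos: [0.5978, -0.1705, 0.058]
eef_rot: [0.677, 0.625, 0.326, -0.21]
force: [0.3, 1.3, -0.8]
opening: -0.0001
```

```bash
python3 chk.py w8
```

```text
t 11.95 p [ 0.5978 -0.1705  0.058 ] x [ 0.6995  0.1235 -0.7039] zyaw -79.68 z_z 0.0055 q [-0.6281  0.2275 -0.8191 -0.0873  0.5363  2.504 ] F [ 0.3159  1.3169 -0.7851] op -0.0001
TCP in mark -0.046435376918873235 3.540455052702604e-05 0.048029869641195155 F mark 0.5451939791667864 1.2397008172989914 -0.785093216291643
```

View pics/w8.png

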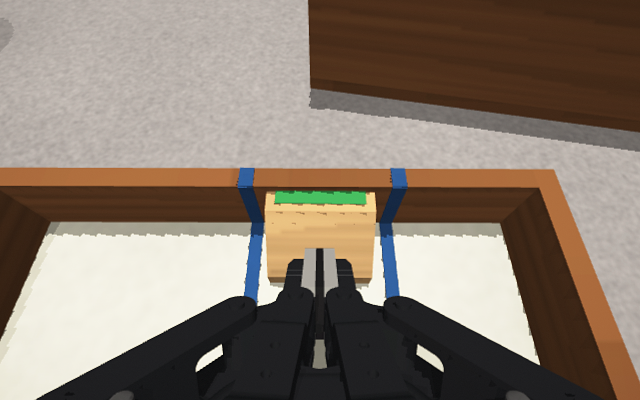

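The tips are square in front of the slope at (320,255), about 30 mm off it. I approach to about 3 mm, then press in small steps.

Request:
arm_command(
  deltas="-1 0.7 0.1 -0.7 0 0 0; -1 1.3 0.2 -1.3 0 0 0; -1 1.7 0.3 -1.8 0 0 0; -1 1.9 0.3 -1.9 0 0 0; -1 1.9 0.3 -1.9 0 0 0",
)

```text
time_s: 12.62
ee_pos: [0.6169, -0.1674, 0.0389]
eef_rot: [0.677, 0.625, 0.326, -0.21]
force: [-0.3, -0.5, -0.7]
opening: 0.0003
```

Request:
arm_command(
  deltas="-1 0.1 0.02 -0.1 0 0 0; -1 0.2 0.04 -0.2 0 0 0; -1 0.3 0.05 -0.3 0 0 0; -1 0.3 0.05 -0.3 0 0 0; -1 0.3 0.05 -0.3 0 0 0",
)

```text
time_s: 13.25
ee_pos: [0.6187, -0.1672, 0.0373]
eef_rot: [0.677, 0.626, 0.325, -0.21]
force: [-20.6, -2.9, 20.8]
opening: -0.0
```

```bash
python3 chk.py w9
```

```text
t 13.25 p [ 0.6187 -0.1672  0.0373] x [ 0.7006  0.123  -0.7028] zyaw -79.74 z_z 0.0054 q [-0.5954  0.2965 -0.7997 -0.1541  0.5176  2.5366] F [-20.6436  -2.9042  20.8056] op -0.0
TCP in mark -0.02525433723754124 -0.00038576926685318993 0.027289624876860034 F mark -20.830940850280225 0.8155765555096299 20.80560121343058
```

The push is 29 N, on the 45° line. I ease it off to about 15 N.

Request:
arm_command(
  deltas="-1 0.065 0.01 -0.068 0 0 0; -1 0.065 0.01 -0.068 0 0 0; -1 0.065 0.01 -0.068 0 0 0; -1 0.065 0.01 -0.068 0 0 0; -1 0.065 0.01 -0.068 0 0 0; -1 0.065 0.01 -0.068 0 0 0",
)

```text
time_s: 14.05
ee_pos: [0.6187, -0.1672, 0.0373]
eef_rot: [0.677, 0.626, 0.325, -0.21]
force: [-10.8, -0.7, 10.8]
opening: 0.0001
```

```bash
python3 chk.py w10; python3 - <<'E'
from h import *; from bench import *
c=read_camera('top'); c0=pickle.load(open('top0.pkl','rb'))
s=read_camera('scene')
a=cv2.resize(s['img'][180:260,210:330][:,:,::-1],(600,400),interpolation=cv2.INTER_CUBIC); cv2.imwrite('pics/s10.png',a)
cv2.imwrite('pics/t10.png',c['img'][:,:,::-1])
print(ctrl.get_state()['force'])
c=pickle.load(open('w10.pkl','rb'));P=cloud(c);im=c['img'][:,:,::-1]; hsv=cv2.cvtColor(im,cv2.COLOR_BGR2HSV)
mk=np.array([.6435,-.1623,.01]); a=np.radians(10.25); X=np.array([np.cos(a),np.sin(a),0]);Y=np.array([-np.sin(a),np.cos(a),0])
D=P-mk; L=np.stack([D@X,D@Y,D[...,2]],-1)
g=(c['range_z']>0)&(hsv[...,0]>40)&(hsv[...,0]<85)&(hsv[...,1]>80)&(abs(L[...,1])<.05)&(abs(L[...,0])<.05);print('green',g.sum(),L[g].mean(0),cv2.minAreaRect(L[g][:,:2].astype(np.float32)))
E
```

```text
t 14.05 p [ 0.6187 -0.1672  0.0373] x [ 0.7012  0.1227 -0.7024] zyaw -79.78 z_z 0.0053 q [-0.5955  0.2964 -0.8004 -0.1556  0.5177  2.5375] F [-10.7761  -0.6772  10.8477] op 0.0001
TCP in mark -0.025318839079291087 -0.0003834663007449349 0.02733857168493714 F mark -10.724621973781884 1.2511740967675737 10.847690760229142
[-9.8548 -2.3074 11.3271]
green 1585 [-0.005   0.0003  0.0412] ((-0.004892169497907162, 0.0004371069371700287), (0.05010346695780754, 0.008523667231202126), 89.8432846069336)
```

View pics/w10.png

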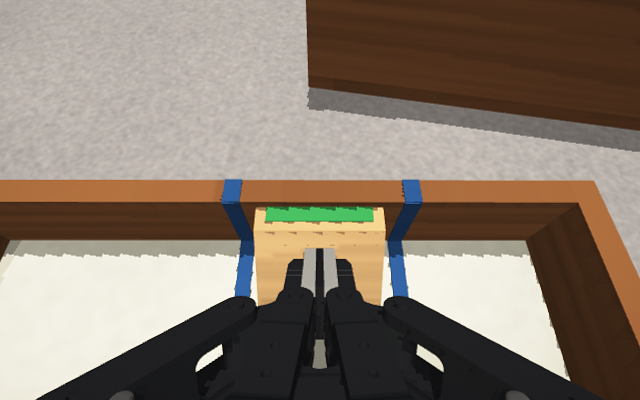

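View pics/t10.png

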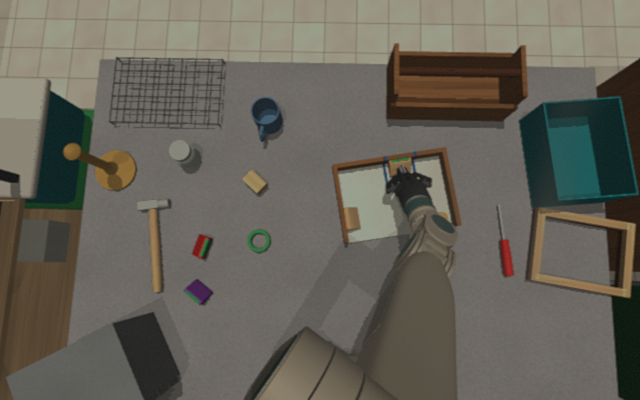

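View pics/s10.png

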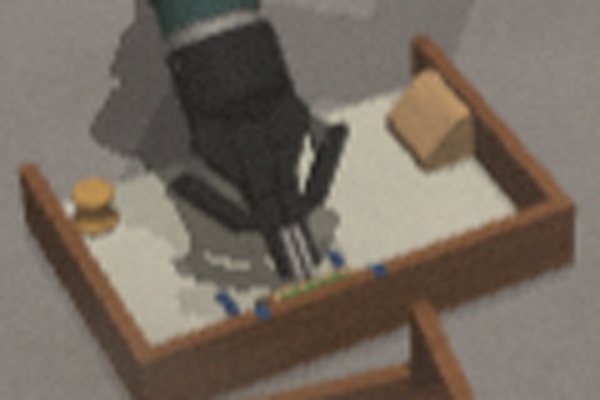

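The brass pull stands untouched at (95,205) in the crop. The fingers are on the slope and the patch is at the panel. I hand in.

```bash
python3 -c "
from h import *;from bench import ctrl
st();print(ctrl.finish_job())"
```

```text
t 14.2 p [ 0.6187 -0.1672  0.0373] x [ 0.7012  0.1226 -0.7023] zyaw -79.78 z_z 0.0053 q [-0.5955  0.2964 -0.8004 -0.1557  0.5177  2.5375] F [-9.8548 -2.3074 11.3271] op -0.0004
the job is handed in; nothing more can be done
None
```

I picked up the pale block with the green patch and turned it so the patch faces the back panel. I set it down between the blue strips against the panel and let go. Then I pushed on its slope at 45° with shut fingertips and handed the job in at 14.2 s while still holding that push.

- **Push:** the wrist reads about 15 N, split about 10 N toward the panel and 11 N down. It briefly reached 29 N on first contact before I eased it off. I could not measure the force on the panel and on the bottom separately.
- **Block position:** it is centred to about 0.5 mm, with a yaw error of about 0.2°. The top sits about 41 mm above the drawer bottom by camera, against 40 mm nominal, so it is flat within camera accuracy. The patch edge is within about 1 mm of the panel.
- **Bystanders:** the roll, plain block, jar, mug, hammer and screwdriver look unmoved in the last top view. The arm hides the brass pull there, but the scene view shows it still standing in its place.

No check failed or disagreed beyond the 2 mm calibration limit.

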